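Set out a stripped meat grinder for reassembly

TASK

Set out the stripped meat grinder's parts for reassembly: lay the auger in front of the gear motor, in line with the drive socket and with its hexagonal shank pointing at the socket; lay the coarse hole plate (the one with large holes) flat straight in front of the mouth of the grinder head, put the cross knife flat and centred on top of it, and lay the ring nut flat on the table level with the plate, beside it on the robot's right-hand side. Leave a gap of about 3 cm each time: shank end to socket, plate edge to mouth, nut to plate. Leave the fine plate, the grease tin and the screwdriver where they are.

Things in the scene. Friction and masses are not known exactly. Their poses are not given: they have to be found in the camera images.
- auger_c (a point): Auger (feed screw): cast aluminium screw lying on its side, 105 mm long. This point: its centre, on the axis, 20 mm above the table. x axis: along the screw to the red nylon hexagonal drive shank (15 mm thick, 21 mm long), which ends at x = +52.5 mm; the thin 8 mm square end is at -52.5 mm. Grip across the flight, 40 mm wide, x = -34 to +31 mm. Does not roll by itself. 190 g.
- coarse_plate_c (a point): Coarse hole plate: flat steel disc 50 mm in diameter, 7 mm thick, with six large dark holes (10 mm) round a small centre hole. This point is its centre, half-way up (3.5 mm). It stays this side up; its turn does not matter. 80 g.
- fine_plate_c (a point): Fine hole plate: same disc, 50 mm by 7 mm, but with many tiny (3 mm) holes. This point is its centre, 3.5 mm up. Not wanted: it stays where it is.
- knife_c (a point): Cross knife: steel, four straight wings in a plus shape along its x and y axes, 46 mm over opposite wing ends (a good grip), wings 8 mm wide, 10 mm high; round hub 20 mm across, 12 mm high. Lies (and stays) flat side down. This point: centre of the hub, 6 mm above its underside. Its turn does not matter. 45 g.
- ring_nut_c (a point): Ring nut: round ribbed aluminium ring, 62 mm outer diameter (65 mm over the ribs, which are only seen), 22 mm high, open in the middle with a 42 mm opening. This point is on its axis, half-way up (11 mm). It stays this way up; its turn does not matter. 85 g.
- head: Grinder head, fixed: aluminium barrel (top 75 mm high) in a wooden cradle, its round threaded mouth (53 mm) facing the robot. Origin: on the table right below the centre of the mouth's rim. x points into the barrel, away from the robot (in front of the mouth = negative x), y to the robot's left. Feed throat at x = 24 to 82 mm, 130 mm high. Turned up to 0.2 rad.
- gear_motor: Gear motor, fixed: black gear case 98 mm wide, 100 mm high, copper-wound motor behind; on its front, facing the robot, a white boss (48 mm) with the dark hexagonal drive socket, 50 mm up. Origin: on the table right below the centre of the boss's front face. x points into the motor, away from the robot; the socket's axis is y = 0, its front negative x. Turned up to 0.2 rad.
- grease_tin_c (a point): Grease tin: yellow tub with blue band and white lid, 67 mm in diameter, 42 mm high, on the robot's left. This point is its centre, 21 mm up. Stays where it is.
- screwdriver: Screwdriver with a red handle, 190 mm long, lying on the robot's right, roughly along the robot's forward direction. The origin is below its middle. Stays where it is.
- screw_dish: Fixed dark steel dish with screws, 72 mm across, 18 mm high, standing among the parts. The origin is the centre of its underside. Nothing to do with it.
Things that resemble listed ones, but are neither listed nor needed, are in the scene too. What is shaped like the part that bears coarse_plate_c but pink or purple is not meant.

How it is judged:
By the outcome, as a careful person would: the job done as asked, in the order asked, and still so for the second after the job is handed in, with the robot touching nothing.
It also fails if it takes over 128 s, if anything falls off the work surface, if the arm or the gripper's body presses on something with over 40 N, if the wrist force passes 120 N, or if a joint passes its speed limit or range.

ROBOT

A 6-joint arm with a two-finger parallel gripper is mounted at the origin on the work surface. World frame = base frame: x ahead of the robot, y to its left, z up, the work surface at z = 0. Lengths are in m, angles in rad, forces in N, time in s.
With the tool pointing down it reaches from about 0.35 to 0.775 m from the base axis. Payload 7.3 kg.
Tool frame: the origin (TCP) lies at the very end of the fingers, on their centre line; the grasp point (between the pads) lies 19 mm behind it; z points along the fingers, y is the line along which they close (so a half turn about z gives the same grasp; the last joint's range is limited). The gripper opens to 92 mm and grips with 3 to 60 N. Pads are 19 mm wide; open, the fingers measure 130 mm over their backs; the gripper's body (75 mm by 190 mm) begins 47 mm behind the grasp point.
Start: joints at [-1.352, 0.342, 1.524, -0, 1.275, -0.146], TCP at [0.187, -0.49, 0.227] pointing down, gripper open.
Joint ranges: [-2.53, 2.53], [-0.77, 2.02], [0.04, 2.7], [-1, 4.14], [0.28, 2.66], [-3.11, 3.11]. Speed limits (rad/s): [2.57, 2.57, 3.14, 3.14, 3.14, 3.14].

INTERFACE

Orientations are given as [roll, pitch, yaw] about the fixed x, y, z axes, in that order (R = Rz(yaw) Ry(pitch) Rx(roll)).
In Python, from cell import robot gives the robot as it stands. The module is installed in compiled form; this text tells all that it offers.
- The arm moves only by the tool arm_command, never from a script. Its argument "moves" is a list of rows, each a list of 3 entries, a list of its own where there are three numbers: the shift along the tool's x, y, z in m, then the turn, a rotation vector about the tool's x, y, z in rad, then the finger opening in m, from 0 to 0.0918. In form: [[[dx, dy, dz], [ax, ay, az], claw], ...]. A call has exactly 5 rows; each row is the pose to reach, as a shift and turn from the pose commanded when the call began, along the tool's axes at that moment; what a row does not reach only later rows make up. A row lasts 1/10 s, in which the tool goes at most 50 mm and 8.59 degrees, less where a joint would pass 70% of its speed; a pose out of reach is approached as far as the arm can. A call with a gripper value outside its range is refused whole. The fingers move at their own pace and stop on an object; "squeeze" is the grip in N (left out, the last holds). Time passes only in rows, so rows that repeat a pose let the fingers close, or fill a call up. It gives the time, the measured TCP pose, the force, the opening and the grip force at its end, in the units of the state.
- robot.observe(): the state, without advancing time (a new reading comes with each control period).
- robot.read_camera(name): name is "scene" or "top"; returns the picture (400x640x3 uint8, red, green, blue); there is no depth.
- robot.camera_model(name): a dict with "fx", "fy", "cx", "cy" (pixels), "k1" (the pictures are not rectified: a ray, as slopes to the right and down, at radius r is drawn at 1 + k1 r^2 times it, then the intrinsics apply), "R" (3x3) and "t" (3): a world point X has camera coordinates R X + t. Camera axes: x right, y down, z forward; pixel columns grow to the right and rows downward; lengths in m; the calibration is good to about 2 mm. A picture is of the moment at which its call begins. camera_model takes no time and is no camera call.
- robot.hand_in(): hands the job in; it is judged then, once.
The state is a dict: "time": time; "qpos": joint angles; "qvel": joint speeds; "joint_efforts": joint torques, N m; "tool_pos": TCP position; "tool_rot": TCP orientation; "contact_force": force on the tool from outside, world axes, zero at the start; "torque": the same for the moment, N m; "opening": finger opening in m; "grip_force": force on a finger pad.
Only numpy, scipy, OpenCV 4.12 (cv2) and the standard library are available. Lean on these libraries where they do the work, as an engineer would, in place of code of your own. Each camera call takes 0.05 s, during which the arm holds its last target. There are 200 camera calls.

## Working session

There is one attempt and no reset: what is moved stays moved. The work goes in short steps, Python scripts to look and compute and a tool call to move; the robot and the scene stay as the last step left them, time stands still between calls to the robot, and variables do not carry over. Pictures are saved under pics/ and viewed, at most 14 in all, crops included, and the job is handed in when it is done.

Besides the shell and the picture viewer there is one more tool, called after "Request:" as a command line: name --argument value ..., lists and objects as JSON in quotes. arm_command: Moves the arm, as the interface text tells. Its arguments: {"type":"object","properties":{"moves":{"type":"array"},"squeeze":{"type":"number"}},"required":["moves"]}

```bash
mkdir -p pics; python3 - <<'E'
from cell import robot
import cv2
for n in("scene","top"):
    cv2.imwrite(f"pics/{n}0.png",robot.read_camera(n)[:,:,::-1]); m=robot.camera_model(n); print(n,m)
print(robot.observe())
E
```

```text
scene {'fx': 378.6922398960175, 'fy': 378.6922398960175, 'cx': 313.6285074789332, 'cy': 195.52247051820797, 'k1': -0.07103622242623611, 'R': array([[ 0.89451758,  0.44652379,  0.02132603],
       [ 0.26868836, -0.49890926, -0.82395152],
       [-0.3572742 ,  0.74276918, -0.56625885]]), 't': array([-0.4910762 , -0.08577693,  1.3428665 ])}
top {'fx': 406.9569410272202, 'fy': 406.9569410272202, 'cx': 319.5496481062268, 'cy': 198.62054445817884, 'k1': -0.04577816383588843, 'R': array([[ 0.01144533, -0.99963976,  0.02427683],
       [-0.99781042, -0.01299928, -0.06484898],
       [ 0.0651412 , -0.02348145, -0.99759974]]), 't': array([-0.00978563,  0.5461035 ,  1.06013709])}
{'time': 0.1, 'qpos': array([-1.35196466e+00,  3.42665307e-01,  1.52495489e+00, -2.00138430e-05,
        1.27539777e+00, -1.45980686e-01]), 'qvel': array([ 1.22295523e-03, -5.07908752e-04, -3.26493217e-03, -1.38457054e-03,
       -7.32851807e-05,  1.42797719e-03]), 'joint_efforts': array([ 1.60264401e-03, -4.32004130e+01, -2.44694245e+01,  7.18266447e-02,
        5.25573897e-02, -6.37243056e-05]), 'tool_pos': array([ 0.18724765, -0.49006658,  0.22609644]), 'tool_rot': array([-3.14017972e+00, -1.88394871e-04,  3.64818062e-01]), 'contact_force': array([-0.30232556,  0.16784184,  0.30756679]), 'torque': array([-0.00667474, -0.00537019,  0.06208111]), 'grip_force': 0.0, 'opening': 0.09160706911980473}
```

View pics/top0.png

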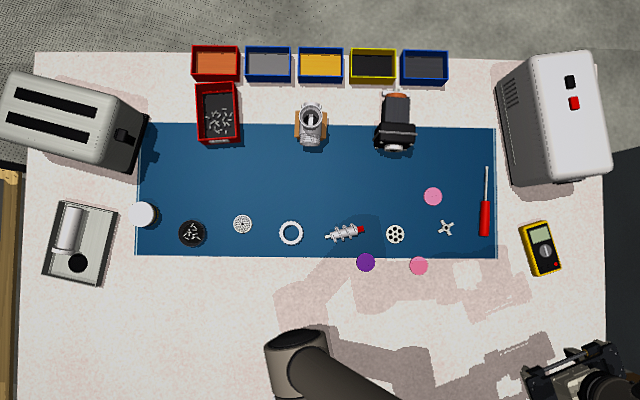

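View pics/scene0.png

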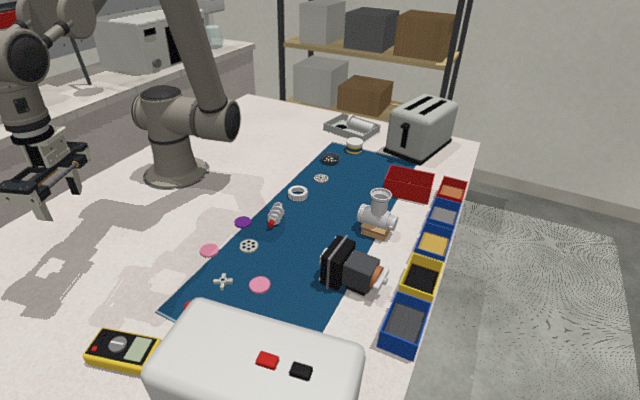

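The top picture shows these candidates for the coarse plate:
- white disc with large holes (395,234)
- fine plate with tiny holes (243,224)
- pink discs (433,196) and (418,266), and a purple disc (366,262)
- ring nut (291,233)

By the description I choose (395,234). The other parts are the auger at (345,234) with its red shank to the right, the knife at (446,228), the dish at (193,233), the head at (312,125) and the motor at (395,125). I'll check the choice in a close crop.

```bash
cat > h.py <<'E'
import numpy as np, cv2
from cell import robot
def ray(n,u,v):
    m=robot.camera_model(n); d=np.array([(u-m['cx'])/m['fx'],(v-m['cy'])/m['fy']]); s=d.copy()
    for _ in range(20): s=d/(1+m['k1']*(s@s))
    R,t=m['R'],m['t']; return -R.T@t, R.T@np.r_[s,1]
def p2w(u,v,z,n="top"):
    c,d=ray(n,u,v); return c+d*(z-c[2])/d[2]
def w2p(X,n="top"):
    m=robot.camera_model(n); c=m['R']@np.asarray(X)+m['t']; s=c[:2]/c[2]; s=s*(1+m['k1']*(s@s))
    return np.array([m['fx']*s[0]+m['cx'],m['fy']*s[1]+m['cy']])
def crop(img,x0,y0,w,h,k):
    return cv2.resize(img[y0:y0+h,x0:x0+w],None,fx=k,fy=k,interpolation=cv2.INTER_CUBIC)
def shift(target,yaw=None):
    """shift in tool axes and rotvec to reach target TCP, tool down with yaw"""
    from scipy.spatial.transform import Rotation as Ro
    o=robot.observe(); R=Ro.from_euler('xyz',o['tool_rot'])
    s=R.inv().apply(np.array(target)-o['tool_pos'])
    rv=(R.inv()*Ro.from_euler('xyz',[np.pi,0,yaw])).as_rotvec() if yaw is not None else None
    return s.round(4),None if rv is None else rv.round(4)
E
python3 - <<'E'
import cv2,numpy as np
from h import *
a=cv2.imread('pics/top0.png')
A=crop(a,285,85,140,75,5.7); B=crop(a,230,210,230,35,3.47)
A=A[:,:798];B=cv2.resize(B,(798,121))
cv2.imwrite('pics/c1.png',np.vstack([A,B])); print(A.shape)
E
```

```text
(428, 798, 3)
```

View pics/c1.png

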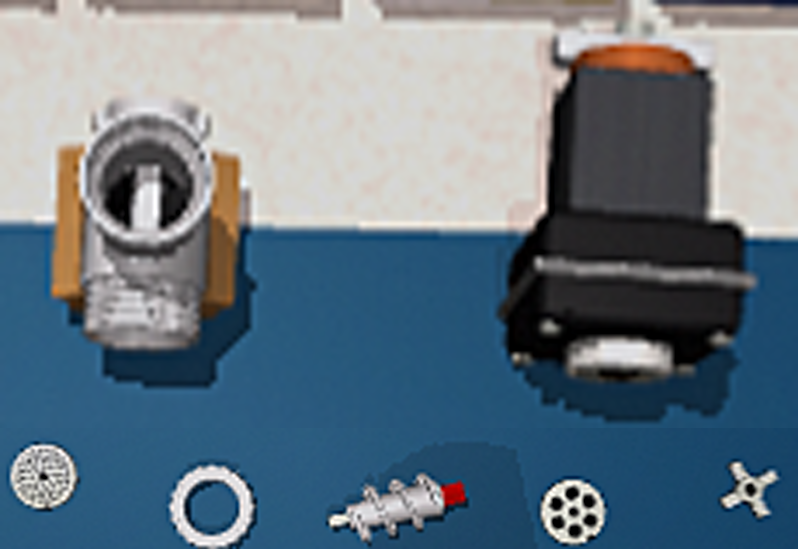

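The crop confirms it: the disc at (395,234) has six large holes and the one at (243,224) has tiny ones. The auger's red shank points right in the image. Next I measure everything and fit the head and motor.

```bash
python3 - <<'E'
from h import *
np.set_printoptions(precision=4,suppress=True)
a=cv2.imread('pics/top0.png')
hsv=cv2.cvtColor(a,cv2.COLOR_BGR2HSV)
white=((hsv[...,1]<90)&(hsv[...,2]>90)).astype(np.uint8); red=(((hsv[...,0]<8)|(hsv[...,0]>172))&(hsv[...,1]>150)&(hsv[...,2]>90)).astype(np.uint8)
print('cam',ray('top',0,0)[0])
def hull(mask,x0,y0,x1,y1):
    m=np.zeros_like(mask); m[y0:y1,x0:x1]=mask[y0:y1,x0:x1]
    c=np.argwhere(m)[:,::-1].astype(np.float32); return c
for n,b,z in(('fine',(228,208,258,240),.007),('nut',(274,215,308,250),.022),('coarse',(380,218,411,250),.007),('knife',(432,214,462,242),.010)):
    c=hull(white,*b); h=cv2.convexHull(c).reshape(-1,2)
    (e,ax,an)=cv2.fitEllipse(cv2.convexHull(c)) ; 
    ce,r=cv2.minEnclosingCircle(c)
    print(n,len(c),e,ax,ce,r,p2w(*(e if n!='knife' else ce),z))
# knife wing angle: world pts, 4-fold moment
c=hull(white,432,214,462,242); w=np.array([p2w(u,v,.010)[:2] for u,v in c]); ctr=w.mean(0); d=w-ctr; r=np.hypot(*d.T); th=np.arctan2(d[:,1],d[:,0]); k=r>.011
print('knife ctr',ctr,'ang',np.angle((r[k]**2*np.exp(4j*th[k])).sum())/4, r.max())
cr=hull(red,340,215,372,245); cw=hull(white,322,215,372,250)
Wr=np.array([p2w(u,v,.020)[:2] for u,v in cr]); Ww=np.array([p2w(u,v,.020)[:2] for u,v in cw])
W=np.vstack([Wr,Ww]); m=W.mean(0); V=np.linalg.svd(W-m)[2][0]; V*=np.sign(V@(Wr.mean(0)-m)); pr=(W-m)@V
print('auger',m,V,np.arctan2(V[1],V[0]),pr.min(),pr.max(),'red',((Wr-m)@V).min(),((Wr-m)@V).max(), 'ctr', m+V*(pr.min()+pr.max())/2)
P=lambda u,v,z:p2w(285+u/5.7-.4,85+v/5.7-.4,z)
for n,l in dict(rimL=(87,318,.049),rimR=(200,328,.049),rimBot=(143,350,.023),throat=(147,178,.13),cradFL=(52,298,.05),cradFR=(232,308,.05),ridgeL=(540,262,.1),ridgeR=(755,282,.1),caseL=(500,312,.05),caseR=(742,330,.05),bossL=(566,352,.05),bossR=(672,360,.05),bossbot=(620,382,.026),bosstop=(620,338,.074)).items(): print(n,P(*l))
for n,X in dict(tin=(144,214,.042),dish=(193,233,.018),pink=(433,196,0.007)).items(): print(n,p2w(*X))
E
```

```text
cam [0.476  0.0222 1.0932]
fine 271 (242.11293029785156, 223.34573364257812) (18.496152877807617, 18.754226684570312) (242.11289978027344, 223.33871459960938) 9.493646621704102 [0.4784 0.2017 0.007 ]
nut 263 (290.6163330078125, 232.3543243408203) (23.83490753173828, 24.22638702392578) (290.6290283203125, 232.3709716796875) 12.18222427368164 [0.4563 0.0718 0.022 ]
coarse 202 (394.71099853515625, 233.71072387695312) (18.26584815979004, 18.469013214111328) (394.6000061035156, 233.63999938964844) 9.464221954345703 [ 0.4554 -0.2057  0.007 ]
knife 107 (445.723388671875, 227.32675170898438) (15.736428260803223, 17.661096572875977) (445.72369384765625, 227.19737243652344) 8.609115600585938 [ 0.4741 -0.3435  0.01  ]
knife ctr [ 0.4741 -0.3431] ang 0.5347112377943588 0.023432007780445435
auger [ 0.459  -0.0697] [ 0.2616 -0.9652] -1.3061321373070949 -0.05368980046138356 0.05143143214340324 red 0.03523790552347559 0.05143143214340324 ctr [ 0.4587 -0.0686]
rimL [0.695  0.0505 0.049 ]
rimR [ 0.6912 -0.001   0.049 ]
rimBot [0.6857 0.0249 0.023 ]
throat [0.7383 0.0239 0.13  ]
cradFL [0.7037 0.0665 0.05  ]
cradFR [ 0.7004 -0.0155  0.05  ]
ridgeL [ 0.7124 -0.148   0.1   ]
ridgeR [ 0.7054 -0.2428  0.1   ]
caseL [ 0.7008 -0.1382  0.05  ]
caseR [ 0.6945 -0.2499  0.05  ]
bossL [ 0.6828 -0.1685  0.05  ]
bossR [ 0.68   -0.2174  0.05  ]
bossbot [ 0.6738 -0.1983  0.026 ]
bosstop [ 0.6848 -0.1885  0.074 ]
tin [0.499  0.4498 0.042 ]
dish [0.4513 0.3284 0.018 ]
pink [ 0.558  -0.3102  0.007 ]
```

```bash
cat > ov.py <<'E'
from h import *
import sys
def ov(head,motor,name,zc=.049):
    out=[]
    for n,f,box,k in(('top','pics/top0.png',(285,85,140,75),5.7),('scene','pics/scene0.png',(310,180,95,115),4)):
        a=crop(cv2.imread(f),*box,k)
        b=a.copy()
        def T(o,p): x,y,w=o; c,s=np.cos(w),np.sin(w); return (x+c*p[0]-s*p[1],y+s*p[0]+c*p[1],p[2])
        def poly(o,pts,col):
            q=np.array([(w2p(T(o,p),n)-box[:2]+.5)*k for p in pts]); cv2.polylines(b,[np.round(q*8).astype(np.int32)],False,col,1,cv2.LINE_AA,3)
        t=np.linspace(0,2*np.pi,60)
        poly(head,[(0,.0265*np.cos(i),zc+.0265*np.sin(i)) for i in t],(0,255,0))
        poly(head,[(.053+.029*np.cos(i),.029*np.sin(i),.13) for i in t],(255,0,255))
        poly(head,[(-.05,0,zc),(.12,0,zc)],(0,255,255))
        poly(motor,[(0,.024*np.cos(i),.05+.024*np.sin(i)) for i in t],(0,255,0))
        poly(motor,[(.02,-.049,0),(.02,-.049,.1),(.02,.049,.1),(.02,.049,0)],(255,0,255))
        poly(motor,[(-.05,0,.05),(.15,0,.05)],(0,255,255))
        out.append(b)
    cv2.imwrite('pics/'+name+'_t.png',out[0]); 
    cv2.imwrite('pics/'+name+'_s.png',np.hstack([out[1]]))
E
python3 -c "
from ov import *
ov((.688,.0255,-.05),(.679,-.193,-.065),'o1')"
```

```text
(no output)
```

View pics/o1_t.png

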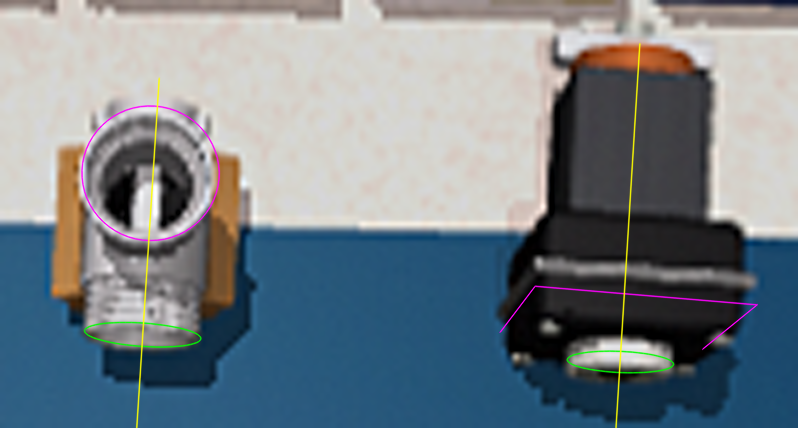

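View pics/o1_s.png

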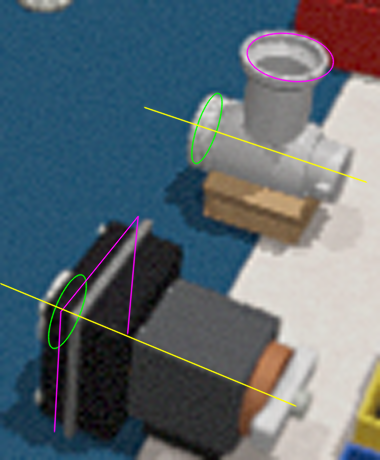

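```bash
python3 -c "
from ov import *
ov((.6855,.0255,-.04),(.6745,-.1935,-.06),'o2')
a=cv2.imread('pics/o2_t.png');b=cv2.imread('pics/o2_s.png')
c=np.zeros((600,800,3),np.uint8); h=cv2.resize(a[200:428],None,fx=.75,fy=1); c[:228,:h.shape[1]]=h; c[228:,:400]=cv2.resize(b[70:460,:],(400,410))[:372]; cv2.imwrite('pics/o2.png',c)"
```

```text
(no output)
```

View pics/o2.png

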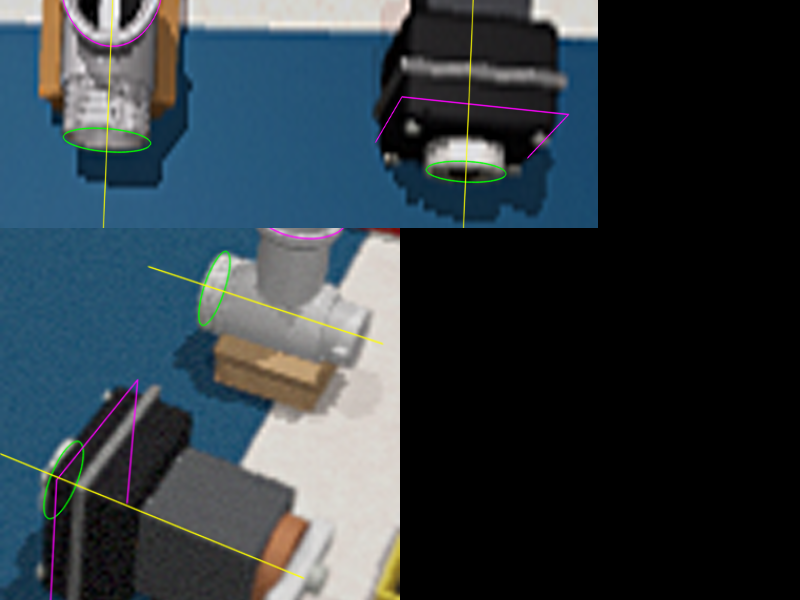

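The second overlay fits both mouths well, with head ≈ (.6855, .0255, −.04) and motor ≈ (.6745, −.1935, −.06). Now I start with the auger.

```bash
python3 - <<'E'
from h import *
print(shift((.459,-.069,.12),1.836), shift((.32,-.28,.18),1.1))
E
```

```text
(array([ 0.4041, -0.2962,  0.1066]), array([-1.0000e-03, -1.2000e-03, -1.4712e+00])) (array([ 0.199 , -0.1488,  0.0463]), array([-1.300e-03, -7.000e-04, -7.352e-01]))
```

Request:
arm_command --moves '[[[0.04, -0.03, 0.01], [0, 0, -0.14], 0.0915], [[0.08, -0.06, 0.02], [0, 0, -0.28], 0.0915], [[0.12, -0.09, 0.03], [0, 0, -0.42], 0.0915], [[0.16, -0.12, 0.04], [0, 0, -0.56], 0.0915], [[0.2, -0.15, 0.05], [0, 0, -0.7], 0.0915]]' --squeeze 25

```text
time: 0.6
tool_pos: [0.3186, -0.2812, 0.1772]
tool_rot: [-3.142, -0.0, 1.07]
contact_force: [-0.0, -1.3, -0.2]
opening: 0.0914
grip_force: 0.0
```

```bash
python3 - <<'E'
from h import *
o=robot.observe(); print(o['tool_pos'],o['tool_rot'],shift((.459,-.069,.12),1.836))
E
```

```text
[ 0.3185536  -0.28124548  0.17719818] [-3.14155436e+00 -1.25523539e-04  1.06986619e+00] (array([0.2536, 0.0213, 0.0572]), array([ 0.000e+00, -1.000e-04, -7.661e-01]))
```

Request:
arm_command --moves '[[[0.05, 0.004, 0.011], [0, 0, -0.15], 0.0915], [[0.1, 0.008, 0.022], [0, 0, -0.3], 0.0915], [[0.15, 0.012, 0.033], [0, 0, -0.45], 0.0915], [[0.2, 0.016, 0.045], [0, 0, -0.6], 0.0915], [[0.248, 0.021, 0.057], [0, 0, -0.745], 0.0915]]'

```text
time: 1.1
tool_pos: [0.4543, -0.0787, 0.1215]
tool_rot: [-3.142, 0.0, 1.816]
contact_force: [0.7, -0.5, -0.6]
opening: 0.0914
grip_force: 0.0
```

```bash
python3 - <<'E'
from h import *
np.set_printoptions(suppress=True)
o=robot.observe(); print(o['tool_pos'],o['tool_rot'],shift((.459,-.0687,.002),1.836))
a=robot.read_camera('scene')[:,:,::-1]; cv2.imwrite('pics/s1.png',crop(a,180,140,200,150,4))
E
```

```text
[ 0.45431124 -0.07865302  0.12147772] [-3.14153517  0.00015672  1.8160011 ] (array([0.0085, 0.007 , 0.1195]), array([-0.0001,  0.0002, -0.02  ]))
```

View pics/s1.png

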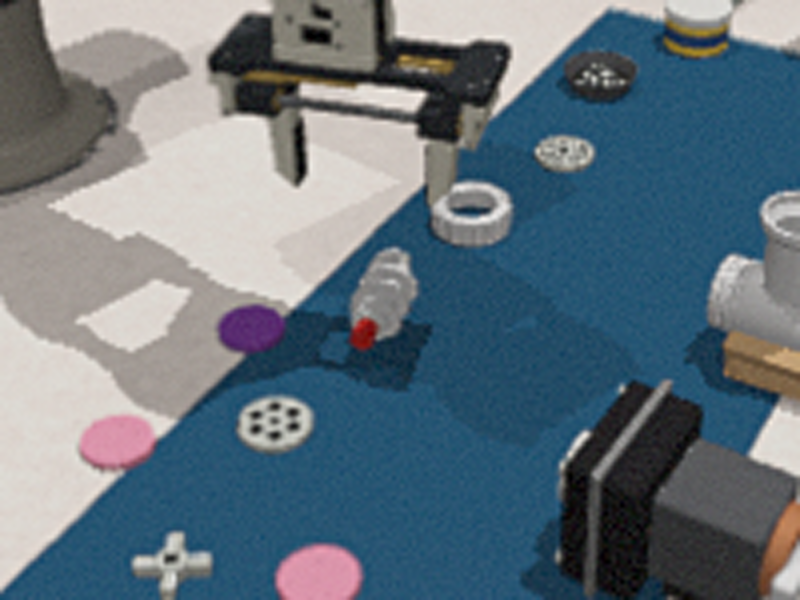

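The view shows the gripper straddling the auger (shank at (365,335)), with its fingers clear of the nut.

Request:
arm_command --moves '[[[0.0085, 0.007, 0.03], [0, 0, -0.02], 0.0915], [[0.0085, 0.007, 0.06], [0, 0, -0.02], 0.0915], [[0.0085, 0.007, 0.085], [0, 0, -0.02], 0.0915], [[0.0085, 0.007, 0.095], [0, 0, -0.02], 0.0915], [[0.0085, 0.007, 0.095], [0, 0, -0.02], 0.0915]]'

```text
time: 1.65
tool_pos: [0.4576, -0.0705, 0.0259]
tool_rot: [-3.139, -0.002, 1.83]
contact_force: [0.6, 0.7, 1.4]
opening: 0.0916
grip_force: 0.0
```

```bash
python3 - <<'E'
from h import *
np.set_printoptions(suppress=True)
o=robot.observe(); print(o['tool_pos'],o['tool_rot'],shift((.459,-.0687,.003),1.836))
E
```

```text
[ 0.45756813 -0.07051974  0.02591455] [-3.13901785 -0.00158895  1.82952889] (array([0.0014, 0.0019, 0.0229]), array([-0.0026, -0.0016, -0.0065]))
```

Request:
arm_command --moves '[[[0.0014, 0.0015, 0.012], [0, 0, -0.006], 0.0915], [[0.0014, 0.0015, 0.022], [0, 0, -0.006], 0.0915], [[0.0014, 0.0015, 0.022], [0, 0, -0.006], 0.06], [[0.0014, 0.0015, 0.022], [0, 0, -0.006], 0.03], [[0.0014, 0.0015, 0.022], [0, 0, -0.006], 0.03]]'

```text
time: 2.15
tool_pos: [0.4598, -0.0691, 0.0054]
tool_rot: [3.141, 0.001, 1.836]
contact_force: [-0.5, -0.1, -0.3]
opening: 0.072
grip_force: 0.0
```

Request:
arm_command --moves '[[[0, 0, 0], [0, 0, 0], 0.03], [[0, 0, 0], [0, 0, 0], 0.03], [[0, 0, 0], [0, 0, 0], 0.03], [[0, 0, 0], [0, 0, 0], 0.03], [[0, 0, 0], [0, 0, 0], 0.03]]'

```text
time: 2.65
tool_pos: [0.4594, -0.069, 0.0051]
tool_rot: [-3.141, 0.0, 1.836]
contact_force: [-2.0, -0.7, 2.4]
opening: 0.0397
grip_force: 24.9
```

```bash
python3 - <<'E'
from h import *
np.set_printoptions(suppress=True)
o=robot.observe(); print(o)
a=robot.read_camera('top')[:,:,::-1]; cv2.imwrite('pics/t1.png',crop(a,290,190,160,100,5))
E
```

```text
{'time': 2.65, 'qpos': array([-0.31418782,  0.55300042,  1.93953878, -0.00033436,  0.64932652,
       -0.57902923]), 'qvel': array([-0.00026907, -0.00049646, -0.00224025, -0.00210743,  0.00102387,
       -0.00002183]), 'joint_efforts': array([  0.28738735, -41.90060735, -13.67919803,   0.2104803 ,
        -0.25983383,   0.02418467]), 'tool_pos': array([ 0.45935084, -0.06900179,  0.00505429]), 'tool_rot': array([-3.14125348,  0.00001971,  1.83590409]), 'contact_force': array([-2.03152756, -0.7435724 ,  2.41463243]), 'torque': array([-0.0912081 ,  0.071791  ,  0.04801075]), 'grip_force': 24.93454098701477, 'opening': 0.0396778421354532}
```

Request:
arm_command --moves '[[[0, 0, -0.04], [0, 0, 0], 0.03], [[-0.01, 0.006, -0.07], [0, 0, -0.14], 0.03], [[-0.04, 0.026, -0.07], [0, 0, -0.28], 0.03], [[-0.07, 0.046, -0.07], [0, 0, -0.42], 0.03], [[-0.1, 0.065, -0.07], [0, 0, -0.56], 0.03]]'

```text
time: 3.2
tool_pos: [0.5494, -0.1492, 0.0751]
tool_rot: [3.141, 0.0, 2.402]
contact_force: [0.1, -0.3, -1.5]
opening: 0.0398
grip_force: 24.9
```

```bash
python3 - <<'E'
from h import *
np.set_printoptions(suppress=True)
print(shift((.592,-.1885,.05),3.0816))
E
```

```text
(array([-0.058 , -0.0004,  0.0251]), array([ 0.0001,  0.0004, -0.6798]))
```

Request:
arm_command --moves '[[[-0.015, 0, 0], [0, 0, -0.14], 0.03], [[-0.03, 0, 0], [0, 0, -0.28], 0.03], [[-0.045, 0, 0], [0, 0, -0.42], 0.03], [[-0.058, 0, 0.01], [0, 0, -0.56], 0.03], [[-0.058, 0, 0.025], [0, 0, -0.68], 0.03]]'

```text
time: 3.7
tool_pos: [0.5927, -0.1892, 0.05]
tool_rot: [-3.14, 0.003, 3.081]
contact_force: [-0.6, -0.9, -1.9]
opening: 0.0399
grip_force: 24.9
```

Request:
arm_command --moves '[[[0, 0, 0.01], [0, 0, 0], 0.03], [[0, 0, 0.02], [0, 0, 0], 0.03], [[0, 0, 0.03], [0, 0, 0], 0.03], [[0, 0, 0.03], [0, 0, 0], 0.03], [[0, 0, 0.03], [0, 0, 0], 0.03]]'

```text
time: 4.2
tool_pos: [0.5911, -0.1877, 0.02]
tool_rot: [-3.142, -0.0, 3.075]
contact_force: [-0.1, -1.1, -1.0]
opening: 0.0395
grip_force: 24.9
```

```bash
python3 - <<'E'
from h import *
np.set_printoptions(suppress=True)
print(robot.observe()['tool_rot'],shift((.592,-.1885,.0051),3.0816))
a=robot.read_camera('top')[:,:,::-1]; cv2.imwrite('pics/t2.png',crop(a,310,100,140,110,5))
E
```

```text
[-3.14155487 -0.00009652  3.0751368 ] (array([-0.001 , -0.0007,  0.0149]), array([-0.    , -0.0001, -0.0065]))
```

View pics/t2.png

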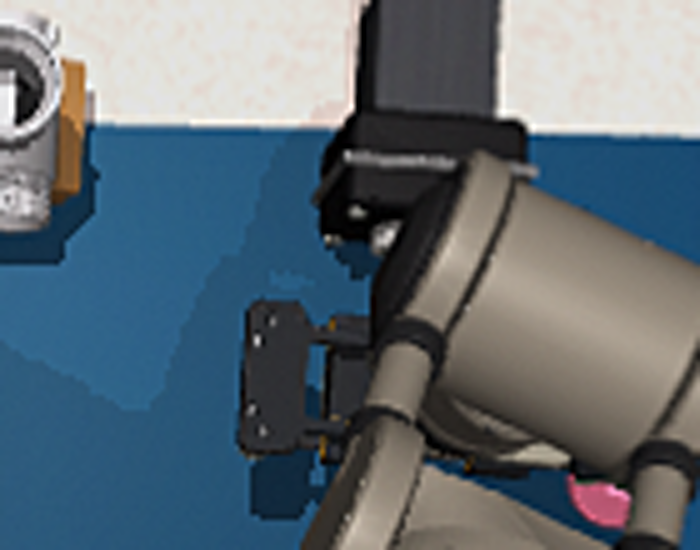

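The arm hides the auger in this view, and the gripper is clear of the boss at (385,235). I lower and release.

Request:
arm_command --moves '[[[-0.001, -0.0005, 0.007], [0, 0, -0.006], 0.03], [[-0.001, -0.0005, 0.0145], [0, 0, -0.006], 0.03], [[-0.001, -0.0005, 0.0145], [0, 0, -0.006], 0.03], [[-0.001, -0.0005, 0.0145], [0, 0, -0.006], 0.07], [[-0.001, -0.0005, 0.0145], [0, 0, -0.006], 0.08]]'

```text
time: 4.75
tool_pos: [0.5921, -0.1884, 0.0056]
tool_rot: [-3.141, 0.0, 3.082]
contact_force: [-0.5, 0.3, 0.4]
opening: 0.0511
grip_force: 0.0
```

Request:
arm_command --moves '[[[0, 0, 0], [0, 0, 0], 0.08], [[0, 0, 0], [0, 0, 0], 0.08], [[0, 0, -0.03], [0, 0, 0], 0.08], [[0, 0, -0.06], [0, 0, 0], 0.08], [[0, 0, -0.09], [0, 0, 0], 0.08]]'

```text
time: 5.25
tool_pos: [0.5919, -0.1883, 0.0964]
tool_rot: [3.142, -0.0, 3.082]
contact_force: [-0.8, -0.3, -0.0]
opening: 0.0798
grip_force: 0.0
```

```bash
python3 - <<'E'
from h import *
np.set_printoptions(suppress=True)
print(shift((.455,-.2057,.08),3.1416))
E
```

```text
(array([ 0.1356, -0.0255,  0.0165]), array([ 0.0001, -0.0004, -0.0598]))
```

Request:
arm_command --moves '[[[0.045, -0.008, 0], [0, 0, -0.02], 0.08], [[0.09, -0.016, 0], [0, 0, -0.04], 0.08], [[0.136, -0.0255, 0], [0, 0, -0.06], 0.08], [[0.136, -0.0255, 0.016], [0, 0, -0.06], 0.08], [[0.136, -0.0255, 0.016], [0, 0, -0.06], 0.08]]'

```text
time: 5.75
tool_pos: [0.4532, -0.2055, 0.0789]
tool_rot: [3.141, -0.002, 3.14]
contact_force: [0.6, 0.3, 1.2]
opening: 0.0802
grip_force: 0.0
```

```bash
python3 - <<'E'
from h import *
np.set_printoptions(suppress=True)
print(shift((.455,-.2057,.0025),3.1416))
a=robot.read_camera('top')[:,:,::-1]; b=robot.read_camera('scene')[:,:,::-1]
cv2.imwrite('pics/t3.png',np.hstack([crop(a,340,130,110,110,3.6),crop(b,220,190,130,130,3.05)[:396]]))
E
```

```text
(array([-0.0019, -0.0003,  0.0764]), array([ 0.0011, -0.0017, -0.0014]))
```

View pics/t3.png

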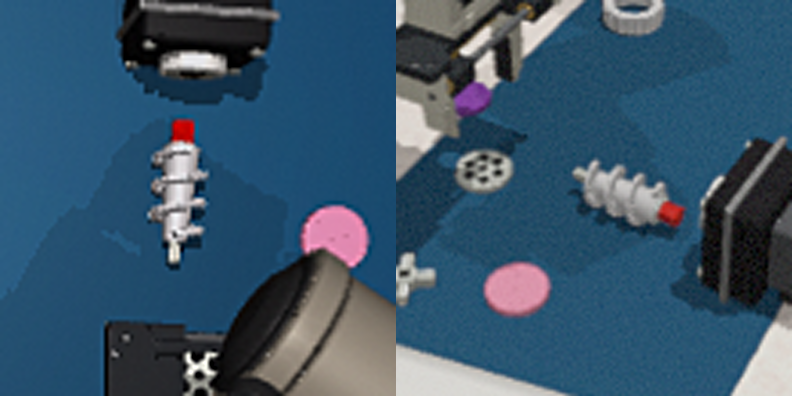

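The picture shows the auger standing in front of the boss, shank at (183,130) pointing at the socket. Next is the plate.

Request:
arm_command --moves '[[[-0.002, 0, 0.03], [0, 0, 0], 0.08], [[-0.002, 0, 0.055], [0, 0, 0], 0.08], [[-0.002, 0, 0.068], [0, 0, 0], 0.08], [[-0.002, 0, 0.075], [0, 0, 0], 0.08], [[-0.002, 0, 0.076], [0, 0, 0], 0.08]]'

```text
time: 6.35
tool_pos: [0.4574, -0.2056, 0.0031]
tool_rot: [3.141, -0.0, -3.141]
contact_force: [-0.3, 0.2, 0.4]
opening: 0.0799
grip_force: 0.0
```

Request:
arm_command --moves '[[[0, 0, 0], [0, 0, 0], 0.04], [[0, 0, 0], [0, 0, 0], 0.04], [[0, 0, 0], [0, 0, 0], 0.04], [[0, 0, 0], [0, 0, 0], 0.04], [[0, 0, 0], [0, 0, 0], 0.04]]'

```text
time: 6.85
tool_pos: [0.457, -0.2059, 0.0039]
tool_rot: [-3.141, 0.001, -3.141]
contact_force: [1.4, 0.5, 2.9]
opening: 0.048
grip_force: 25.0
```

```bash
python3 - <<'E'
from h import *
np.set_printoptions(suppress=True)
a=robot.read_camera('top')[:,:,::-1]; b=robot.read_camera('scene')[:,:,::-1]
cv2.imwrite('pics/t4.png',np.hstack([crop(a,360,200,70,70,5.6),crop(b,220,220,70,70,5.6)]))
print(w2p((.457,-.206,.007))-[360,200], w2p((.457,-.206,.007),'scene')-[220,220])
E
```

```text
[34.80739122 33.09697335] [29.36183915 24.9900017 ]
```

View pics/t4.png

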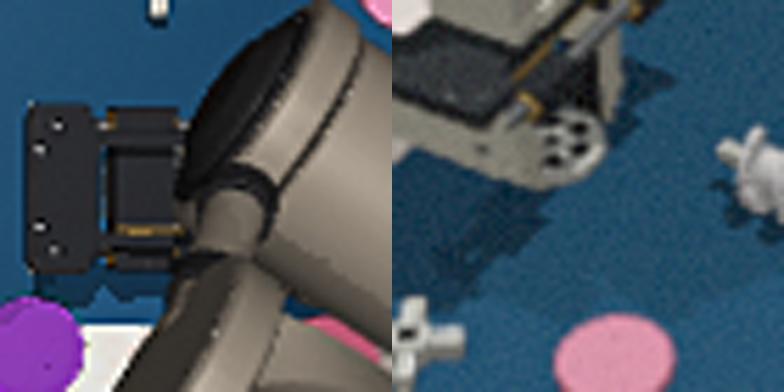

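```bash
python3 - <<'E'
from h import *
a=cv2.imread('pics/scene0.png'); b=robot.read_camera('scene')[:,:,::-1]
for im in(a,b):
    g=im[236:256,238:268].astype(int); m=(g[...,2]>110)
    print('\n'.join(''.join('#' if x else '.' for x in r) for r in m)); print()
E
```

```text
..............................
..............................
..............................
........#######...............
.....############.............
....######..#######...........
...#######.###..####..........
..###..#######...###..........
..###..#############..........
..########..###.####..........
..###..#######...###..........
.####..#######..####..........
..#######...#######...........
..########..######............
...##############.............
.....###########..............
.........####.................
..............................
..............................
..............................

....................##........
.....##.............##........
......##............#.........
.......#............#.........
............###...............
.##...........#.##............
##..........#.................
###..########....##...........
#########...###..##...........
#########...##...###..........
########...##....###..........
######.##...##...###..........
########.....######...........
########.....#####............
######.#.##.#####.............
##.#############..............
....###.##.#..................
..............................
..............................
..............................
```

The plate still sits between the fingers, so the hold is good. Lift and carry.

Request:
arm_command --moves '[[[0, 0, -0.03], [0, 0, 0], 0.04], [[0, 0, -0.075], [0, 0, 0], 0.04], [[-0.025, 0.035, -0.08], [0, 0, 0], 0.04], [[-0.05, 0.07, -0.08], [0, 0, 0], 0.04], [[-0.075, 0.105, -0.08], [0, 0, 0], 0.04]]'

```text
time: 7.5
tool_pos: [0.5325, -0.0998, 0.084]
tool_rot: [-3.141, 0.001, 3.141]
contact_force: [0.5, -0.2, -1.5]
opening: 0.0484
grip_force: 25.0
```

```bash
python3 - <<'E'
from h import *
np.set_printoptions(suppress=True)
print(shift((.6315,.0277,.04),3.1016))
E
```

```text
(array([-0.0988,  0.1276,  0.044 ]), array([-0.0004,  0.0008,  0.0389]))
```

Request:
arm_command --moves '[[[-0.025, 0.035, 0], [0, 0, 0.01], 0.04], [[-0.05, 0.07, 0], [0, 0, 0.02], 0.04], [[-0.075, 0.1, 0], [0, 0, 0.03], 0.04], [[-0.099, 0.1275, 0.01], [0, 0, 0.039], 0.04], [[-0.099, 0.1275, 0.044], [0, 0, 0.039], 0.04]]'

```text
time: 8.0
tool_pos: [0.6357, 0.0305, 0.0419]
tool_rot: [3.141, 0.01, 3.106]
contact_force: [0.6, -0.6, -0.5]
opening: 0.0487
grip_force: 25.0
```

```bash
python3 - <<'E'
from h import *
np.set_printoptions(suppress=True)
o=robot.observe(); print(o['tool_pos'],shift((.6315,.0277,.0035),3.1016))
E
```

```text
[0.63569138 0.03045759 0.04193552] (array([ 0.0045, -0.0029,  0.0384]), array([0.0006, 0.0098, 0.0047]))
```

Request:
arm_command --moves '[[[0, 0, 0], [0, 0, 0], 0.04], [[0, 0, 0.015], [0, 0, 0], 0.04], [[0, 0, 0.025], [0, 0, 0], 0.04], [[0, 0, 0.03], [0, 0, 0], 0.04], [[0, 0, 0.03], [0, 0, 0], 0.04]]'

```text
time: 8.5
tool_pos: [0.6303, 0.0263, 0.0092]
tool_rot: [-3.142, -0.001, 3.102]
contact_force: [0.3, -0.2, -1.1]
opening: 0.0482
grip_force: 25.0
```

```bash
python3 - <<'E'
from h import *
np.set_printoptions(suppress=True)
o=robot.observe(); print(o['tool_pos'],shift((.6315,.0277,.0035),3.1016))
E
```

```text
[0.6303286  0.02628282 0.009167  ] (array([-0.0011,  0.0015,  0.0057]), array([-0.0001, -0.0008,  0.0003]))
```

Request:
arm_command --moves '[[[0, 0, 0.003], [0, 0, 0], 0.04], [[0, 0, 0.0055], [0, 0, 0], 0.04], [[0, 0, 0.0055], [0, 0, 0], 0.04], [[0, 0, 0.0055], [0, 0, 0], 0.04], [[0, 0, 0.0055], [0, 0, 0], 0.04]]'

```text
time: 9.0
tool_pos: [0.6308, 0.0269, 0.0042]
tool_rot: [-3.142, 0.0, 3.103]
contact_force: [0.3, 1.4, -0.5]
opening: 0.0482
grip_force: 25.0
```

Request:
arm_command --moves '[[[0, 0, 0], [0, 0, 0], 0.075], [[0, 0, 0], [0, 0, 0], 0.075], [[0, 0, 0], [0, 0, 0], 0.075], [[0, 0, -0.02], [0, 0, 0], 0.075], [[0, 0, -0.06], [0, 0, 0], 0.075]]'

```text
time: 9.5
tool_pos: [0.6284, 0.0269, 0.0614]
tool_rot: [3.141, -0.007, 3.103]
contact_force: [-0.1, -0.8, -0.5]
opening: 0.0745
grip_force: 0.0
```

```bash
python3 - <<'E'
from h import *
np.set_printoptions(suppress=True)
print(shift((.474,-.3433,.10),2.106))
E
```

```text
(array([ 0.1401, -0.376 , -0.0377]), array([-0.0034, -0.0066,  0.9966]))
```

Request:
arm_command --moves '[[[0, 0, -0.038], [0, 0, 0], 0.085], [[0.017, -0.045, -0.038], [0, 0, 0.12], 0.085], [[0.034, -0.09, -0.038], [0, 0, 0.24], 0.085], [[0.051, -0.135, -0.038], [0, 0, 0.37], 0.085], [[0.068, -0.18, -0.038], [0, 0, 0.5], 0.085]]'

```text
time: 10.0
tool_pos: [0.555, -0.1518, 0.1023]
tool_rot: [-3.142, 0.001, 2.598]
contact_force: [-0.5, -0.7, -0.4]
opening: 0.085
grip_force: 0.0
```

```bash
python3 - <<'E'
from h import *
np.set_printoptions(suppress=True)
print(shift((.474,-.3433,.08),2.106))
a=robot.read_camera('top')[:,:,::-1];cv2.imwrite('pics/t5.png',a)
for (x0,y0,x1,y1) in [(290,140,335,190)]:
    h=cv2.cvtColor(a,cv2.COLOR_BGR2HSV); m=((h[...,1]<90)&(h[...,2]>90)).astype(np.uint8)[y0:y1,x0:x1]
    n,l,s,c=cv2.connectedComponentsWithStats(m)
    for i in range(1,n):
        if s[i,4]>60: e=c[i]+[x0,y0]; print(s[i],e,p2w(*e,.007))
E
```

```text
(array([-0.0297, -0.2058,  0.0224]), array([0.0002, 0.0007, 0.4921]))
[ 10   0  20   6 108] [309.62962963 142.30555556] [0.69894512 0.0251845  0.007     ]
[ 10  19  18  19 213] [308.50234742 167.93896714] [0.62913824 0.02728773 0.007     ]
```

Request:
arm_command --moves '[[[-0.006, -0.045, 0], [0, 0, 0.1], 0.085], [[-0.013, -0.09, 0], [0, 0, 0.2], 0.085], [[-0.019, -0.135, 0], [0, 0, 0.3], 0.085], [[-0.025, -0.175, 0], [0, 0, 0.4], 0.085], [[-0.03, -0.206, 0.022], [0, 0, 0.492], 0.085]]'

```text
time: 10.55
tool_pos: [0.4764, -0.3462, 0.0826]
tool_rot: [3.14, 0.007, 2.106]
contact_force: [-0.4, -1.1, -0.9]
opening: 0.0852
grip_force: 0.0
```

Request:
arm_command --moves '[[[0, 0, 0.02], [0, 0, 0], 0.085], [[0, 0, 0.04], [0, 0, 0], 0.085], [[0, 0, 0.055], [0, 0, 0], 0.085], [[0, 0, 0.055], [0, 0, 0], 0.085], [[0, 0, 0.055], [0, 0, 0], 0.085]]'

```text
time: 11.05
tool_pos: [0.4761, -0.3426, 0.0253]
tool_rot: [-3.142, 0.0, 2.111]
contact_force: [0.5, 0.2, 0.1]
opening: 0.0849
grip_force: 0.0
```

```bash
python3 - <<'E'
from h import *
np.set_printoptions(suppress=True)
print(robot.observe()['tool_pos'],shift((.474,-.3433,.003),2.106))
E
```

```text
[ 0.47608445 -0.34258547  0.02528248] (array([ 0.0005, -0.0022,  0.0223]), array([-0.    ,  0.0001,  0.0052]))
```

Request:
arm_command --moves '[[[0, -0.0015, 0.01], [0, 0, 0.004], 0.085], [[0, -0.0015, 0.02], [0, 0, 0.004], 0.085], [[0, -0.0015, 0.022], [0, 0, 0.004], 0.085], [[0, -0.0015, 0.022], [0, 0, 0.004], 0.06], [[0, -0.0015, 0.022], [0, 0, 0.004], 0.035]]'

```text
time: 11.55
tool_pos: [0.4747, -0.3435, 0.0031]
tool_rot: [3.142, 0.0, 2.107]
contact_force: [0.5, -0.1, -0.4]
opening: 0.0737
grip_force: 0.0
```

Request:
arm_command --moves '[[[0, 0, 0], [0, 0, 0], 0.035], [[0, 0, 0], [0, 0, 0], 0.035], [[0, 0, 0], [0, 0, 0], 0.035], [[0, 0, 0], [0, 0, 0], 0.035], [[0, 0, 0], [0, 0, 0], 0.035]]'

```text
time: 12.05
tool_pos: [0.4746, -0.3435, 0.0032]
tool_rot: [3.142, 0.0, 2.107]
contact_force: [-0.3, -0.3, 0.9]
opening: 0.0451
grip_force: 25.0
```

```bash
python3 - <<'E'
from h import *
np.set_printoptions(suppress=True)
o=robot.observe();print(o['tool_pos'],o['tool_rot'][2]);a=robot.read_camera('scene')[:,:,::-1]
cv2.imwrite('pics/s6.png',crop(a,180,235,100,75,8))
E
```

```text
[ 0.47462767 -0.34346472  0.00318068] 2.1068194691049396
```

View pics/s6.png

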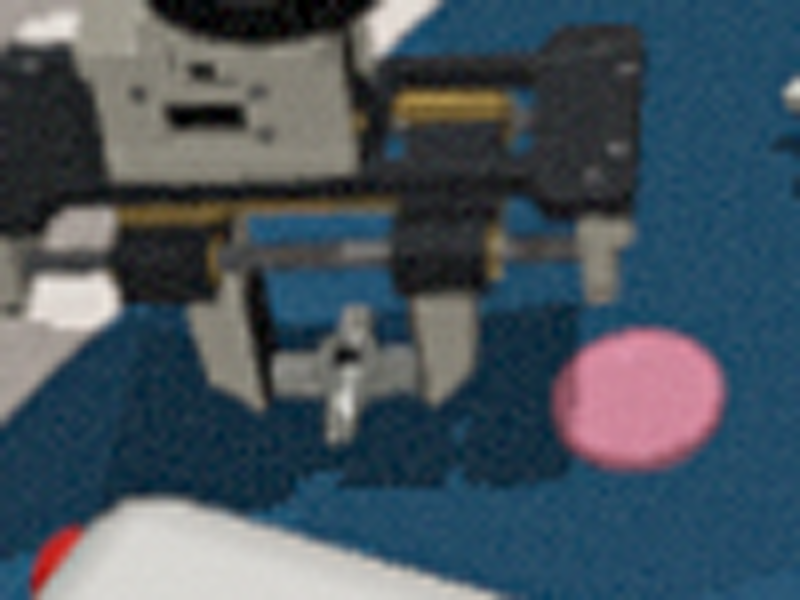

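The knife is held centrally by opposite wing ends, hub at (350,355). Lift and carry.

Request:
arm_command --moves '[[[0, 0, -0.045], [0, 0, 0], 0.035], [[0, 0, -0.09], [0, 0, 0], 0.035], [[0.012, 0.043, -0.1], [0, 0, -0.12], 0.035], [[0.024, 0.086, -0.1], [0, 0, -0.24], 0.035], [[0.036, 0.129, -0.1], [0, 0, -0.36], 0.035]]'

```text
time: 12.6
tool_pos: [0.568, -0.2458, 0.1039]
tool_rot: [3.141, 0.002, 2.47]
contact_force: [0.4, -0.5, -0.2]
opening: 0.0453
grip_force: 25.0
```

```bash
python3 - <<'E'
from h import *
np.set_printoptions(suppress=True)
print(robot.observe()['tool_pos'],shift((.63,.0272,.06),3.1016))
E
```

```text
[ 0.56804523 -0.24582142  0.10385583] (array([0.1213, 0.2523, 0.0437]), array([-0.0003,  0.0015, -0.6311]))
```

Request:
arm_command --moves '[[[0.02, 0.042, 0], [0, 0, -0.12], 0.035], [[0.04, 0.084, 0], [0, 0, -0.24], 0.035], [[0.06, 0.126, 0], [0, 0, -0.36], 0.035], [[0.08, 0.168, 0], [0, 0, -0.48], 0.035], [[0.1, 0.21, 0], [0, 0, -0.6], 0.035]]'

```text
time: 13.1
tool_pos: [0.6202, -0.0182, 0.1028]
tool_rot: [-3.142, -0.0, 3.072]
contact_force: [-0.2, 0.2, 0.6]
opening: 0.045
grip_force: 25.0
```

Request:
arm_command --moves '[[[0, 0, 0], [0, 0, 0], 0.035], [[0, 0, 0], [0, 0, 0], 0.035], [[0, 0, 0], [0, 0, 0], 0.035], [[0, 0, 0], [0, 0, 0], 0.035], [[0, 0, 0], [0, 0, 0], 0.035]]'

```text
time: 13.6
tool_pos: [0.62, -0.0215, 0.103]
tool_rot: [-3.141, 0.0, 3.065]
contact_force: [0.3, -0.2, -0.1]
opening: 0.0448
grip_force: 25.0
```

```bash
python3 - <<'E'
from h import *
np.set_printoptions(suppress=True)
print(robot.observe()['tool_pos'],shift((.63,.0272,.03),3.1016))
E
```

```text
[ 0.62004725 -0.02149132  0.10297597] (array([-0.0062,  0.0493,  0.073 ]), array([-0.0002, -0.    , -0.0371]))
```

Request:
arm_command --moves '[[[-0.003, 0.025, 0], [0, 0, -0.02], 0.035], [[-0.0062, 0.0493, 0.01], [0, 0, -0.037], 0.035], [[-0.0062, 0.0493, 0.045], [0, 0, -0.037], 0.035], [[-0.0062, 0.0493, 0.073], [0, 0, -0.037], 0.035], [[-0.0062, 0.0493, 0.073], [0, 0, -0.037], 0.035]]'

```text
time: 14.1
tool_pos: [0.6271, 0.0282, 0.026]
tool_rot: [3.141, -0.008, 3.103]
contact_force: [-1.1, 0.1, -0.6]
opening: 0.0447
grip_force: 25.0
```

Request:
arm_command --moves '[[[0, 0, 0.005], [0, 0, 0], 0.035], [[0, 0, 0.01], [0, 0, 0], 0.035], [[0, 0, 0.012], [0, 0, 0], 0.035], [[0, 0, 0.012], [0, 0, 0], 0.035], [[0, 0, 0.012], [0, 0, 0], 0.035]]'

```text
time: 14.6
tool_pos: [0.6304, 0.0285, 0.0187]
tool_rot: [-3.141, 0.001, 3.104]
contact_force: [0.1, -0.7, -1.0]
opening: 0.0447
grip_force: 25.0
```

```bash
python3 - <<'E'
from h import *
np.set_printoptions(suppress=True)
print(robot.observe()['tool_pos'],shift((.63,.0272,.0105),3.1016))
a=robot.read_camera('scene')[:,:,::-1];cv2.imwrite('pics/s7.png',crop(a,300,150,100,75,8))
E
```

```text
[0.63043331 0.02847921 0.01868871] (array([ 0.0004, -0.0013,  0.0082]), array([-0.0002,  0.0012,  0.0021]))
```

View pics/s7.png

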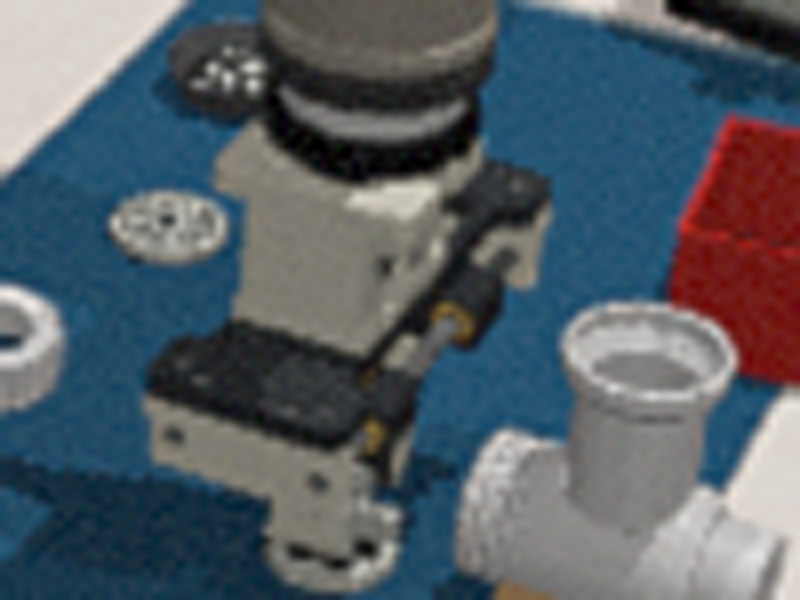

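The knife hangs just above the plate, plate edge at (330,560). Lower and release.

Request:
arm_command --moves '[[[0, -0.001, 0.004], [0, 0, 0], 0.035], [[0, -0.001, 0.0075], [0, 0, 0], 0.035], [[0, -0.001, 0.008], [0, 0, 0], 0.035], [[0, -0.001, 0.008], [0, 0, 0], 0.035], [[0, -0.001, 0.008], [0, 0, 0], 0.035]]'

```text
time: 15.15
tool_pos: [0.63, 0.0275, 0.0101]
tool_rot: [-3.141, 0.0, 3.104]
contact_force: [-0.5, -0.6, 2.6]
opening: 0.045
grip_force: 25.0
```

Request:
arm_command --moves '[[[0, 0, 0], [0, 0, 0], 0.065], [[0, 0, 0], [0, 0, 0], 0.065], [[0, 0, 0], [0, 0, 0], 0.065], [[0, 0, -0.02], [0, 0, 0], 0.065], [[0, 0, -0.06], [0, 0, 0], 0.065]]'

```text
time: 15.65
tool_pos: [0.6276, 0.0278, 0.0671]
tool_rot: [3.141, -0.008, 3.104]
contact_force: [1.0, -0.7, 0.4]
opening: 0.0648
grip_force: 0.0
```

```bash
python3 - <<'E'
from h import *
np.set_printoptions(suppress=True)
print(shift((.457,.0718,.08),3.1416))
E
```

```text
(array([ 0.1722,  0.0375, -0.0116]), array([ 0.0005, -0.0076, -0.0378]))
```

Request:
arm_command --moves '[[[0.04, 0.009, -0.012], [0, 0, -0.01], 0.09], [[0.085, 0.018, -0.012], [0, 0, -0.02], 0.09], [[0.13, 0.028, -0.012], [0, 0, -0.03], 0.09], [[0.173, 0.0375, -0.012], [0, 0, -0.038], 0.09], [[0.173, 0.0375, -0.012], [0, 0, -0.038], 0.09]]'

```text
time: 16.15
tool_pos: [0.4515, 0.0729, 0.0811]
tool_rot: [3.141, -0.008, -3.14]
contact_force: [1.2, -0.5, -0.2]
opening: 0.0897
grip_force: 0.0
```

```bash
python3 - <<'E'
from h import *
np.set_printoptions(suppress=True)
print(robot.observe()['tool_pos'],shift((.457,.0718,.003),3.1416))
a=robot.read_camera('top')[:,:,::-1];cv2.imwrite('pics/t8.png',crop(a,260,130,150,100,5))
E
```

```text
[0.45153816 0.07287945 0.08111067] (array([-0.0061, -0.0011,  0.0781]), array([ 0.0003, -0.008 ,  0.002 ]))
```

View pics/t8.png

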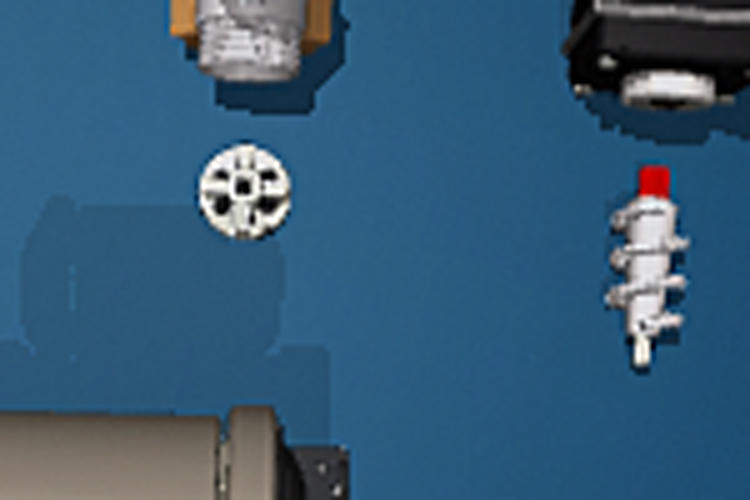

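The knife sits centred on the plate at (245,190). Now the nut.

Request:
arm_command --moves '[[[0, 0, 0], [0, 0, 0], 0.09], [[0, 0, 0.02], [0, 0, 0], 0.09], [[0, 0, 0.04], [0, 0, 0], 0.09], [[0, 0, 0.045], [0, 0, 0], 0.09], [[0, 0, 0.045], [0, 0, 0], 0.09]]'

```text
time: 16.7
tool_pos: [0.4592, 0.0713, 0.0363]
tool_rot: [-3.141, -0.001, 3.141]
contact_force: [0.9, -0.2, -0.1]
opening: 0.09
grip_force: 0.0
```

```bash
python3 - <<'E'
from h import *
np.set_printoptions(suppress=True)
o=robot.observe();print(o['tool_pos'],o['tool_rot'],shift((.457,.0718,.003),3.1416))
E
```

```text
[0.4591757  0.07131275 0.03632464] [-3.14146742 -0.00100426  3.14128208] (array([0.0021, 0.0005, 0.0333]), array([-0.0001, -0.001 , -0.0003]))
```

Request:
arm_command --moves '[[[0.0015, 0.0005, 0.015], [0, 0, 0], 0.09], [[0.0015, 0.0005, 0.028], [0, 0, 0], 0.09], [[0.0015, 0.0005, 0.033], [0, 0, 0], 0.09], [[0.0015, 0.0005, 0.033], [0, 0, 0], 0.07], [[0.0015, 0.0005, 0.033], [0, 0, 0], 0.05]]'

```text
time: 17.2
tool_pos: [0.4578, 0.072, 0.0046]
tool_rot: [-3.141, 0.001, -3.141]
contact_force: [0.1, -0.3, 0.2]
opening: 0.0784
grip_force: 0.0
```

Request:
arm_command --moves '[[[0, 0, 0], [0, 0, 0], 0.05], [[0, 0, 0], [0, 0, 0], 0.05], [[0, 0, 0], [0, 0, 0], 0.05], [[0, 0, 0], [0, 0, 0], 0.05], [[0, 0, 0], [0, 0, 0], 0.05]]'

```text
time: 17.7
tool_pos: [0.4575, 0.0721, 0.0045]
tool_rot: [-3.142, 0.001, -3.141]
contact_force: [-0.5, 0.4, 5.9]
opening: 0.0619
grip_force: 25.0
```

Request:
arm_command --moves '[[[0, 0, -0.03], [0, 0, 0], 0.05], [[0, 0, -0.07], [0, 0, 0], 0.05], [[0, -0.02, -0.08], [0, 0, 0], 0.05], [[0, -0.05, -0.08], [0, 0, 0], 0.05], [[0, -0.08, -0.08], [0, 0, 0], 0.05]]'

```text
time: 18.2
tool_pos: [0.457, -0.0085, 0.0844]
tool_rot: [-3.141, 0.001, -3.14]
contact_force: [0.3, 0.1, -2.4]
opening: 0.0623
grip_force: 25.0
```

```bash
python3 - <<'E'
from h import *
np.set_printoptions(suppress=True)
o=robot.observe();print(o['tool_pos'],o['tool_rot'],shift((.6295,-.0587,.04),3.1216))
E
```

```text
[ 0.45704258 -0.00849758  0.08444632] [-3.14130105  0.00095155 -3.13995121] (array([-0.1723, -0.0505,  0.0446]), array([-0.0003,  0.001 ,  0.0216]))
```

Request:
arm_command --moves '[[[-0.045, -0.013, 0], [0, 0, 0], 0.05], [[-0.09, -0.026, 0], [0, 0, 0.01], 0.05], [[-0.135, -0.039, 0], [0, 0, 0.02], 0.05], [[-0.172, -0.0505, 0], [0, 0, 0.02], 0.05], [[-0.172, -0.0505, 0.03], [0, 0, 0.02], 0.05]]'

```text
time: 18.7
tool_pos: [0.6366, -0.061, 0.0573]
tool_rot: [-3.139, 0.013, 3.121]
contact_force: [-0.9, 0.3, -1.1]
opening: 0.0616
grip_force: 25.0
```

Request:
arm_command --moves '[[[0, 0, 0.01], [0, 0, 0], 0.05], [[0, 0, 0.02], [0, 0, 0], 0.05], [[0, 0, 0.035], [0, 0, 0], 0.05], [[0, 0, 0.04], [0, 0, 0], 0.05], [[0, 0, 0.04], [0, 0, 0], 0.05]]'

```text
time: 19.2
tool_pos: [0.6284, -0.0581, 0.0134]
tool_rot: [3.141, -0.001, 3.122]
contact_force: [-0.2, 0.8, -0.6]
opening: 0.0618
grip_force: 25.0
```

```bash
python3 - <<'E'
from h import *
np.set_printoptions(suppress=True)
o=robot.observe();print(o['tool_pos'],o['tool_rot'],shift((.6295,-.0587,.0048),3.1216))
E
```

```text
[ 0.62835286 -0.0580709   0.01337222] [ 3.14138819 -0.00146658  3.12200947] (array([-0.0012, -0.0006,  0.0086]), array([ 0.0002, -0.0015,  0.0004]))
```

Request:
arm_command --moves '[[[-0.0005, -0.0005, 0.005], [0, 0, 0], 0.05], [[-0.0005, -0.0005, 0.009], [0, 0, 0], 0.05], [[-0.0005, -0.0005, 0.009], [0, 0, 0], 0.05], [[-0.0005, -0.0005, 0.009], [0, 0, 0], 0.05], [[-0.0005, -0.0005, 0.009], [0, 0, 0], 0.07]]'

```text
time: 19.7
tool_pos: [0.6297, -0.0589, 0.0053]
tool_rot: [-3.141, 0.0, 3.122]
contact_force: [-0.2, 0.0, -0.3]
opening: 0.0664
grip_force: 0.0
```

Request:
arm_command --moves '[[[0, 0, 0], [0, 0, 0], 0.07], [[0, 0, 0], [0, 0, 0], 0.07], [[0, 0, -0.02], [0, 0, 0], 0.07], [[0, 0, -0.06], [0, 0, 0], 0.07], [[0, 0, -0.1], [0, 0, 0], 0.07]]'

```text
time: 20.2
tool_pos: [0.629, -0.0588, 0.1055]
tool_rot: [3.141, -0.002, 3.122]
contact_force: [0.3, 0.4, -0.1]
opening: 0.07
grip_force: 0.0
```

Request:
arm_command --moves '[[[0.05, 0, -0.02], [0, 0, 0], 0.07], [[0.1, 0, -0.04], [0, 0, 0], 0.07], [[0.15, 0, -0.06], [0, 0, 0], 0.07], [[0.19, 0, -0.07], [0, 0, 0], 0.07], [[0.22, 0, -0.08], [0, 0, 0], 0.07]]'

```text
time: 20.7
tool_pos: [0.4068, -0.0541, 0.1858]
tool_rot: [-3.141, 0.0, 3.122]
contact_force: [0.2, 0.0, 0.9]
opening: 0.0703
grip_force: 0.0
```

```bash
python3 - <<'E'
from h import *
np.set_printoptions(precision=4,suppress=True)
a=robot.read_camera('top')[:,:,::-1].copy();cv2.imwrite('pics/t9.png',crop(a,280,100,160,120,5))
h=cv2.cvtColor(a,cv2.COLOR_BGR2HSV); m=((h[...,1]<90)&(h[...,2]>90)).astype(np.uint8)
red=(((h[...,0]<8)|(h[...,0]>172))&(h[...,1]>150)&(h[...,2]>90))
def el(x0,y0,x1,y1,z):
    c=np.argwhere(m[y0:y1,x0:x1])[:,::-1].astype(np.float32)+[x0,y0]; e=cv2.fitEllipse(cv2.convexHull(c.astype(np.float32))); return e[1],p2w(*e[0],z)
print('plate',el(296,155,322,182,.007)); print('nut',el(325,150,360,190,.022))
y,x=np.nonzero((red|(m>0))[130:176,378:400]); W=np.array([p2w(u+378,v+130,.02)[:2] for u,v in zip(x,y)])
c=W.mean(0);V=np.linalg.svd(W-c)[2][0];V*=np.sign(V[0]);p=(W-c)@V;print('auger',c+V*(p.min()+p.max())/2,np.arctan2(V[1],V[0]),np.ptp(p))
E
```

```text
plate ((18.029155731201172, 18.48782730102539), array([0.6291, 0.0272, 0.007 ]))
nut ((23.188274383544922, 23.581029891967773), array([ 0.6278, -0.0584,  0.022 ]))
auger [ 0.6718 -0.1906] -0.02386945883091777 0.1218096188943836
```

View pics/t9.png

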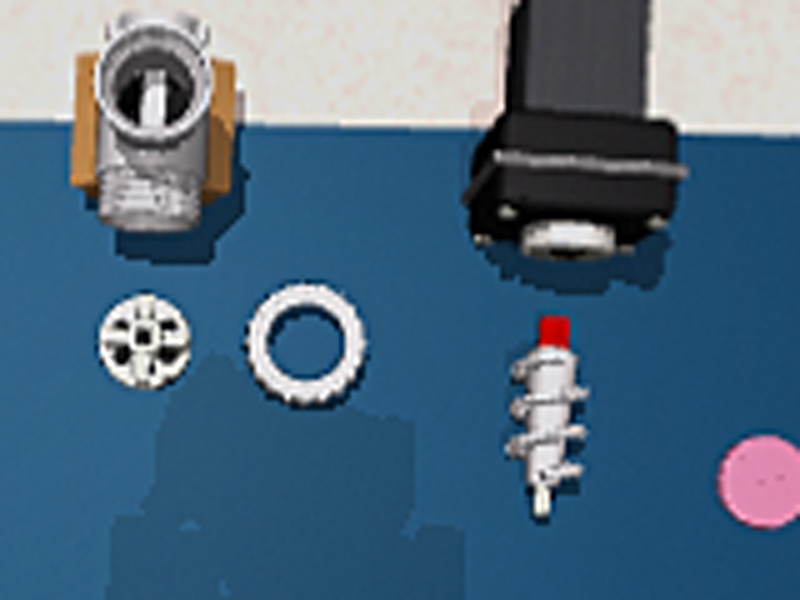

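```bash
python3 - <<'E'
from h import *
np.set_printoptions(precision=4,suppress=True)
a=robot.read_camera('top')[:,:,::-1].copy()
h=cv2.cvtColor(a,cv2.COLOR_BGR2HSV); m=((h[...,1]<90)&(h[...,2]>90))|(((h[...,0]<8)|(h[...,0]>172))&(h[...,1]>150)&(h[...,2]>90))
y,x=np.nonzero(m[158:208,378:402]); W=np.array([p2w(u+378,v+158,.02)[:2] for u,v in zip(x,y)])
c=W.mean(0);V=np.linalg.svd(W-c)[2][0];V*=np.sign(V[0]);p=(W-c)@V;print('auger',c+V*(p.min()+p.max())/2,np.arctan2(V[1],V[0]),np.ptp(p),p.max(),c)
for (hx,hy,w),q in(((.6855,.0255,-.04),(.6291,.0272)),((.6855,.0255,-.04),(.6278,-.0584)),((.6745,-.1935,-.06),c+V*(p.min()+p.max())/2)):
    d=np.array(q)-[hx,hy]; print(np.cos(w)*d[0]+np.sin(w)*d[1], -np.sin(w)*d[0]+np.cos(w)*d[1])
E
```

```text
auger [ 0.5918 -0.1879] -0.048029256615306465 0.10520001193499393 0.05073268036239991 [ 0.5936 -0.188 ]
-0.05642286788379644 -0.0005567582668025042
-0.054298741016079795 -0.08614027353142484
-0.08291137743472546 0.0006392375855772707
```

All gaps come out within about 1.5 mm of 3 cm, so I hand the job in.

```bash
python3 -c "
from cell import robot
print(robot.hand_in())"
```

```text
the job is handed in; nothing more can be done
None
```

The job is handed in: the auger, coarse plate, cross knife and ring nut are set out as asked, with gaps that measure within about 1.5 mm of 3 cm in the last picture, and the fine plate, tin and screwdriver were not touched.

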